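# Push a row of candle tins home on the packing rail and shut the slide gate

### The job

Push the row of four candle tins along the packing rail from behind, all together as one train, until the front tin is against the end stop and none stands apart; then push the slide gate fully across the rail behind the last tin. Push only: lift or tip no tin and do not let the row come apart on the way. Leave everything else on the bench where it is.

Things in the scene. Friction and masses are not known exactly. Their poses are not given: they have to be found in the camera images.
- rail: aluminium packing rail fixed to the bench, 470 x 82 mm. Origin: bench height, on the lane's centre line. Its +y runs along the lane to the end stop, +x is the gate's side (away from the robot), z up. Bed from y = -255 to +215 mm, top at z = 12 mm. Two low side guides 58 mm apart inside, 4 mm thick, tops at z = 27 mm. Grey bracket under the gate: y = -43 to -9, x = +33 to +128 mm, top z = 28 mm
- stop_face (a point): middle of the end stop's face that the front tin must meet: a dark steel plate across the rail's +y end, 82 mm wide, top 70 mm above the bench; the point is 41 mm above the bench, at y = +200 mm on the centre line in the rail's frame. With the row home the back of the last tin is at y = -16 mm
- tin1: bare steel candle tin, round, 54 mm diameter, 60 mm tall, filled with set wax and a flat cardboard wick on top, about 150 g; origin at the centre of its underside. First of the row, nearest the end stop; stands on the rail bed (origin 12 mm above the bench); home: y = +173 mm in the rail's frame
- tin2: bare steel candle tin, round, 54 mm diameter, 60 mm tall, filled with set wax and a flat cardboard wick on top, about 150 g; origin at the centre of its underside. Second of the row, touching tin1
- tin3: bare steel candle tin, round, 54 mm diameter, 60 mm tall, filled with set wax and a flat cardboard wick on top, about 150 g; origin at the centre of its underside. Third of the row, touching tin2
- tin4: bare steel candle tin, round, 54 mm diameter, 60 mm tall, filled with set wax and a flat cardboard wick on top, about 150 g; origin at the centre of its underside. Last of the row, touching tin3; home: y = +11 mm in the rail's frame. The rail is free behind it for at least 75 mm. The row slides with about 2 to 8 N
- gate (a joint): slide gate on the rail's +x side, in m: 0 = open (blade tip at x = +40 mm of the rail's frame, clear of the lane), 0.070 = closed, at its own stop, blade right across the lane. Slides along the rail's -x with about 3 N of friction, stays where left, starts at 0 to 0.008. Steel blade y = -29 to -23 mm, z = 30 to 56 mm: 7 mm free behind the last tin when the row is home
- gate_tab (a point): middle of the outer face (the one to push on, it looks along the rail's +x) of the gate's upright dark tab; tab 36 mm wide along y, 8 mm thick, z = 30 to 72 mm. The point moves with the gate: in the rail's frame x = +123 mm open, +53 mm closed, y = -26, z = 51 mm
- spare_a: bystander: the same kind of tin (54 x 60 mm), standing on the bench on the robot's side of the rail
- spare_b: bystander: the same kind of tin (54 x 60 mm), standing on the bench beyond the rail near its end stop
- wax_block: bystander: cream wax block 60 x 90 x 28 mm lying beyond the rail; origin under its centre
- roll: bystander: upright roll of cardboard strip, 52 mm diameter, 40 mm tall, beyond the rail near its open end
- spoon: bystander: stirring spoon with a wooden handle and a steel bowl, lying on the robot's side of the rail
- jar: bystander: closed jar, 70 mm diameter, 100 mm tall, at the robot's right
- mug: bystander: white mug, 80 mm diameter, 85 mm tall, at the far left

How it is judged:
On the way, in this order (a step that is already met when the one before it is completed fails the run):
1. the whole row is home against the end stop while the gate is still open (y of tin1 in the frame of rail above 0.169 m and y of tin4 in the frame of rail above 0.005 m and value of joint gate below 0.02 m), for 0.2 s.
2. the gate is pushed fully across behind the last tin (value of joint gate above 0.064 m), for 0.2 s.
At the end, for the whole second after the job is handed in: The front tin is within 4 mm of the end stop, the last tin within 6 mm of its home place (so the row is closed up), all four upright on the rail bed and at rest, and the gate is shut to within 6 mm of its closed position (y of tin1 in the frame of rail above 0.169 m and y of tin4 in the frame of rail above 0.005 m and x of tin1 in the frame of rail between -0.008 and 0.008 m and z of each of tin1, tin2, tin3, tin4 in the frame of rail below 0.018 m and angle between each of tin1, tin2, tin3, tin4's own z axis and vertical below 0.1 rad and x of tin2 in the frame of rail between -0.008 and 0.008 m and x of tin3 in the frame of rail between -0.008 and 0.008 m and x of tin4 in the frame of rail between -0.008 and 0.008 m and linear speed of each of tin1, tin2, tin3, tin4 below 0.01 m/s and value of joint gate above 0.064 m); the robot touches nothing.
It fails at once if a tin of the row is lifted more than 12 mm off the rail bed (height (world z) of any of tin1, tin2, tin3, tin4 above 0.024 m).
It fails at once if a tin of the row is tipped by more than 0.3 rad (angle between any of tin1, tin2, tin3, tin4's own z axis and vertical above 0.3 rad).
It fails at once if the row comes apart: two neighbours stand more than 12 mm apart (distance between tin1 and tin2 above 0.066 m or distance between tin2 and tin3 above 0.066 m or distance between tin3 and tin4 above 0.066 m).
It fails at once if a bystander is moved by more than 20 mm (distance of any of spare_a, spare_b, wax_block, roll, spoon, jar, mug from where it was at the start of the episode above 0.02 m).
It also fails if it takes over 54 s, if anything falls off the work surface, if the arm or the gripper's body presses on something with over 40 N, if the wrist force passes 120 N, or if a joint passes its speed limit or range.

### The arm

A 7-joint arm with a two-finger parallel gripper is mounted at the origin on the work surface. World frame = base frame: x ahead of the robot, y to its left, z up, the work surface at z = 0. Lengths are in m, angles in rad, forces in N, time in s.
With the tool pointing down it reaches from about 0.425 to 0.925 m from the base axis. Payload 6.8 kg.
Tool frame: the origin (TCP) lies on the front face of the gripper's body, between the roots of the fingers; the fingertips stand 73 mm ahead of it and the grasp point (between the pads) lies 54 mm ahead of it; z points along the fingers, y is the line along which they close (so a half turn about z gives the same grasp; the last joint's range is limited). The gripper opens to 85 mm and grips with 20 to 120 N. Pads are 22 mm wide; open, the fingers measure 114 mm over their backs; the gripper's body (76 mm by 85 mm) begins 54 mm behind the grasp point. The pads swing forward as they close: fully open they stand 13 mm farther back than shut.
Start: joints at [1.142, 0.477, 0.022, 1.555, -0.011, 1.109, -0.083], TCP at [0.213, -0.641, 0.304] pointing down, gripper open.
Joint ranges: [-2.96, 2.96], [-0.34, 2.1], [-1.41, 1.46], [0.24, 2.44], [-1.37, 4.51], [0.17, 1.92], [-2.96, 2.96]. Speed limits (rad/s): [2.39, 2.39, 3.14, 3.14, 3.14, 3.14, 3.14].

### API

Orientations are given as a unit quaternion [w, x, y, z].
In Python, from station import bot, optics gives the robot as it stands.
- The arm moves only by the tool drive_tool, never from a script. Its argument "deltas" is a list of rows, each an object with "gripper": the closure in counts, from 0 (fully open) to 255 (shut); "offset": the shift along the tool's x, y, z in units of 1000 mm (1.0 is 1000 mm), a list of three; "angular": the turn, a rotation vector about the tool's x, y, z in units of 45 degrees (1.0 is 45 degrees), a list of three. In form: [{"gripper": gripper, "offset": [dx, dy, dz], "angular": [rx, ry, rz]}, ...]. A call has 1 to 5 rows; each row is the pose to reach, as a shift and turn from the pose commanded when the call began, along the tool's axes at that moment; what a row does not reach only later rows make up. A row lasts 1/10 s, in which the tool goes at most 50 mm and 8.59 degrees, less where a joint would pass 70% of its speed; a pose out of reach is approached as far as the arm can. A call with a number of a shift or a turn outside -1 to 1 is refused whole. A call with a gripper value outside its range is refused whole. The fingers move at their own pace and stop on an object; "grip_force" is the grip in N (left out, the last holds). Time passes only in rows, so rows that repeat a pose let the fingers close. It gives the time, the measured TCP pose, the force, the opening and the grip force at its end, in the units of the state.
- bot.get_obs(): the state, without advancing time (a new reading comes with each control period).
- optics.read_camera(name): name is "scene" or "top" or "wrist"; returns the picture (420x560x3 uint8, blue, green, red); there is no depth.
- optics.camera_model(name): a dict with "fx", "fy", "cx", "cy" (pixels), "cam_to_world" (4x4, takes a point from camera to world coordinates). Camera axes: x right, y up, looking along -z (the intrinsics and any distortion apply to the point x, -y, -z); pixel columns grow to the right and rows downward; lengths in m; the calibration is good to about 2 mm. The wrist camera is an equidistant fisheye: a pixel r from the principal point sees the ray r / f radians off the axis. A picture is of the moment at which its call begins: read the wrist's pose just before it. camera_model takes no time and is no camera call; for the wrist camera it gives the pose at the moment of the call.
- bot.hand_in(): hands the job in; it is judged then, once.
The state is a dict: "t": time; "q": joint angles; "joint_vel": joint speeds; "joint_torque": joint torques, N m; "eef_pos": TCP position; "tool_rot": TCP orientation; "contact_force": force on the tool from outside, world axes, zero at the start; "torque": the same for the moment, N m; "gripper_width": opening from 0.0 (shut) to 1.0 (fully open); "grasp_force": force on a finger pad.
Only numpy, scipy, OpenCV 4.12 (cv2) and the standard library are available. Lean on these libraries where they do the work, as an engineer would, in place of code of your own. Each camera call takes 0.05 s, during which the arm holds its last target. There are 200 camera calls.

## Working session

There is one attempt and no reset: what is moved stays moved. The work goes in short steps, Python scripts to look and compute and a tool call to move; the robot and the scene stay as the last step left them, time stands still between calls to the robot, and variables do not carry over. Pictures are saved under pics/ and viewed, at most 10 in all, crops included, and the job is handed in when it is done.

Besides the shell and the picture viewer there is one more tool, called after "Request:" as name(argument=value, ...) on one line, values as JSON. drive_tool: Moves the arm, as the interface text tells. Its arguments: {"type":"object","properties":{"deltas":{"type":"array"},"grip_force":{"type":"number"}},"required":["deltas"]}

```bash
mkdir -p pics; python3 - <<'E'
from station import bot, optics
import cv2, numpy as np
o=bot.get_obs(); print({k:np.round(v,3) for k,v in o.items()})
for n in ("scene","top"):
    cv2.imwrite(f"pics/{n}0.png",optics.read_camera(n)); m=optics.camera_model(n); print(n,m)
E
```

```text
{'t': np.float64(0.0), 'q': array([ 1.142,  0.478,  0.022,  1.556, -0.011,  1.109, -0.083]), 'joint_vel': array([ 0.001, -0.   , -0.001,  0.   , -0.001, -0.002, -0.002]), 'joint_torque': array([ 0.0000e+00, -5.9645e+01,  1.6080e+00, -2.8119e+01,  1.2000e-02,
        9.0000e-03,  0.0000e+00]), 'eef_pos': array([ 0.213, -0.64 ,  0.303]), 'tool_rot': array([-0.001,  0.987,  0.16 , -0.   ]), 'contact_force': array([-0.251,  0.171, -0.628]), 'torque': array([-0.004,  0.008,  0.025]), 'grasp_force': np.float64(0.0), 'gripper_width': np.float64(1.002)}
scene {'fx': 453.5592288187831, 'fy': 453.5592288187831, 'cx': 275.1771931046695, 'cy': 213.23279062344793, 'cam_to_world': array([[ 0.39675388, -0.75055035,  0.52845107,  1.05789939],
       [ 0.91789495,  0.32905967, -0.22178501, -0.25726244],
       [-0.00743112,  0.57305664,  0.81948207,  0.89631247],
       [ 0.        ,  0.        ,  0.        ,  1.        ]])}
top {'fx': 435.00381963579486, 'fy': 435.00381963579486, 'cx': 274.2259913663079, 'cy': 202.3784878726173, 'cam_to_world': array([[-0.02007464,  0.9892949 , -0.14454274,  0.36663172],
       [-0.99963725, -0.01726426,  0.02067148, -0.02319982],
       [ 0.01795476,  0.14490528,  0.98928261,  1.07529585],
       [ 0.        ,  0.        ,  0.        ,  1.        ]])}
```

View pics/scene0.png

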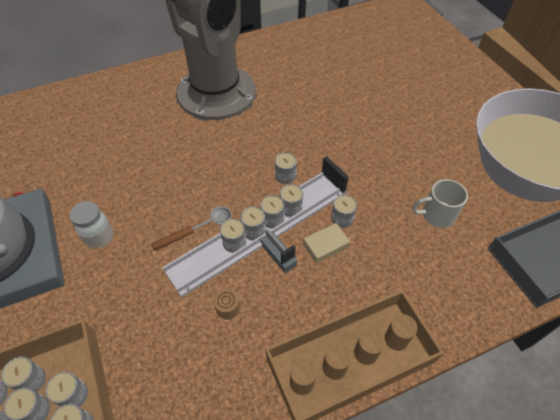

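View pics/top0.png

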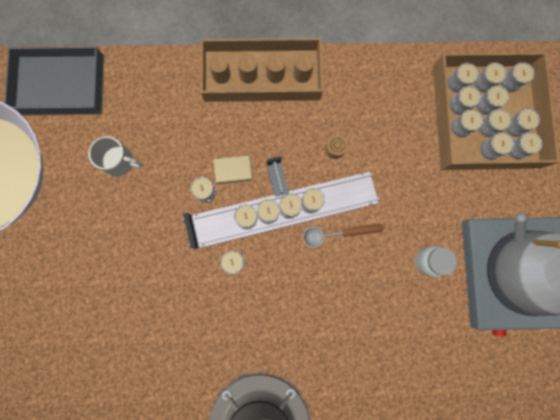

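The pictures show the row in the top view at about (246,216), (268,211), (291,206) and (313,200). The end stop is at (191,230), the rail's open end at (375,188) and the gate tab at (274,161). The spoon bowl at (313,237) lies near the rail.

```bash
cat > h.py <<'E'
import numpy as np, cv2
from station import bot, optics
def ray(m,u,v,z):
    T=m["cam_to_world"]; d=T[:3,:3]@np.array([(u-m["cx"])/m["fx"],-(v-m["cy"])/m["fy"],-1]); o=T[:3,3]
    return o+d*(z-o[2])/d[2]
E
python3 - <<'E'
from h import *
m=optics.camera_model("top"); im=cv2.imread("pics/top0.png"); hsv=cv2.cvtColor(im,cv2.COLOR_BGR2HSV)
def blobs(mask,lo,box):
    n,l,s,c=cv2.connectedComponentsWithStats(mask.astype(np.uint8))
    for i in range(1,n):
        if s[i,4]>lo and box[0]<c[i,0]<box[1] and box[2]<c[i,1]<box[3]: yield i,c[i],s[i],l
H,S,V=[hsv[...,i].astype(int) for i in range(3)]
print("yellow")
for i,c,s,l in blobs((H>15)&(H<35)&(S>60)&(V>130),80,(180,400,140,290)): print(c.round(1),s,ray(m,*c,.071).round(4))
print("white")
mask=((S<45)&(V>150)).astype(np.uint8); mask=cv2.morphologyEx(mask,cv2.MORPH_CLOSE,np.ones((3,3)))
for i,c,s,l in blobs(mask,300,(180,400,140,290)):
    r=cv2.minAreaRect(np.argwhere(l==i)[:,::-1].astype(np.float32)); print(s,r); print([ray(m,*p,.02)[:2].round(4) for p in cv2.boxPoints(r)])
print("dark")
for i,c,s,l in blobs((V<60),25,(180,400,140,290)):
    r=cv2.minAreaRect(np.argwhere(l==i)[:,::-1].astype(np.float32)); print(c,s,r,ray(m,*c,.07).round(4))
cv2.imwrite("pics/topc.png",cv2.resize(im[140:290,175:395],None,fx=3.6,fy=3.6,interpolation=cv2.INTER_CUBIC))
E
```

```text
yellow
[232.2 168.4] [213 155  40  29 916] [0.5961 0.0532 0.071 ]
[201.1 187.3] [191 178  20  19 280] [0.5519 0.1262 0.071 ]
[312.8 198.9] [304 190  19  19 279] [ 0.52   -0.1347  0.071 ]
[290.5 204.4] [282 195  19  19 279] [ 0.508  -0.0821  0.071 ]
[267.9 209.9] [259 201  19  19 286] [ 0.4959 -0.0292  0.071 ]
[245.2 215.7] [236 207  19  19 282] [0.4833 0.0239 0.071 ]
[231.5 262.1] [222 253  20  20 300] [0.3773 0.0562 0.071 ]
white
[ 192  172  187   76 4752] ((285.058837890625, 208.73529052734375), (33.95498275756836, 185.5397491455078), 75.96376037597656)
[array([0.4939, 0.158 ]), array([ 0.5987, -0.2877]), array([ 0.5155, -0.3037]), array([0.4137, 0.1377])]
dark
[273.40625 161.125  ] [268 159  12   6  32] ((273.45294189453125, 161.28822326660156), (3.362422466278076, 11.822710037231445), 77.47119140625) [ 0.6123 -0.0442  0.07  ]
[192.49295775 231.64788732] [188 215   9  33  71] ((192.46640014648438, 230.90972900390625), (32.937129974365234, 2.723646879196167), 79.04593658447266) [0.4486 0.1456 0.07  ]
```

View pics/topc.png

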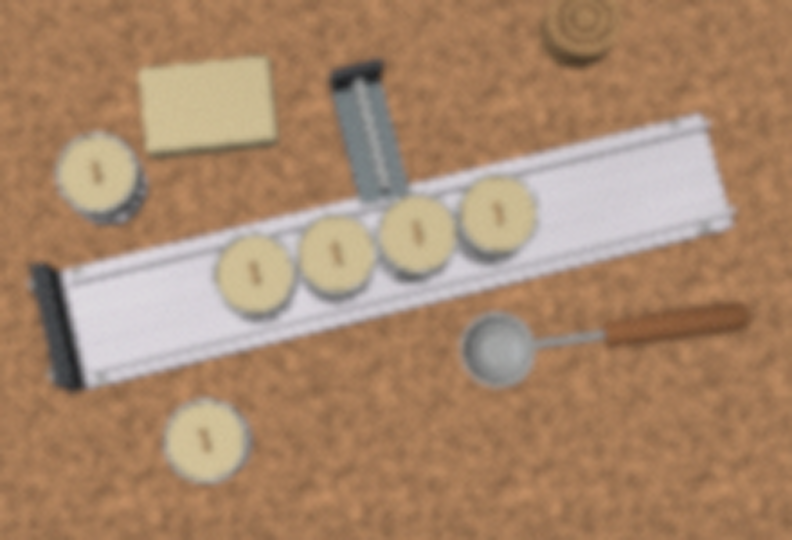

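The picture confirms the rail geometry: tin4 is about 100 mm short of home, the gate is near 8 mm, and the lane behind the row is free. I'll start moving with the fingers shut.

Request:
drive_tool(deltas=[{"gripper": 255, "offset": [0.18, -0.123, 0], "angular": [0, 0, -0.94]}, {"gripper": 255, "offset": [0.18, -0.123, 0], "angular": [0, 0, -0.94]}, {"gripper": 255, "offset": [0.18, -0.123, 0], "angular": [0, 0, -0.94]}, {"gripper": 255, "offset": [0.18, -0.123, 0], "angular": [0, 0, -0.94]}, {"gripper": 255, "offset": [0.18, -0.123, 0], "angular": [0, 0, -0.94]}], grip_force=40)

```text
t: 0.6
eef_pos: [0.3489, -0.4619, 0.3038]
tool_rot: [-0.001, 0.86, 0.511, 0.001]
contact_force: [0.7, -1.0, 0.9]
gripper_width: 0.146
grasp_force: 0.0
```

```bash
cat >> h.py <<'E'
from scipy.spatial.transform import Rotation as R
A=.229; O=np.array([.4992,-.0473,0]); RR=R.from_euler('z',A).as_matrix()   # rail frame in world
def need(y,x,z,xdir='y'):
    """tool-frame delta to rail-frame TCP (x,y,z), tool down with tool x along rail +y or -x"""
    o=bot.get_obs(); q=o["tool_rot"]; Rt=R.from_quat([q[1],q[2],q[3],q[0]])
    tx=RR[:,1] if xdir=='y' else -RR[:,0]
    tz=np.array([0,0,-1.]); G=R.from_matrix(np.c_[tx,np.cross(tz,tx),tz])
    p=O+RR@np.array([x,y,z])
    print("t",round(float(o["t"]),2),"rail",(RR.T@(o["eef_pos"]-O)).round(4),"F",(RR.T@o["contact_force"]).round(1),"w",o["gripper_width"].round(2),"q7",o["q"][6].round(2))
    print("off",(Rt.inv().apply(p-o["eef_pos"])).round(4),"ang",((Rt.inv()*G).as_rotvec()/(np.pi/4)).round(3))
E
python3 -c "from h import *; need(-.165,0,.16)"
```

```text
Traceback (most recent call last):
  File "h.py", line 14, in need
    print("t",round(float(o["t"]),2),"rail",(RR.T@(o["eef_pos"]-O)).round(4),"F",(RR.T@o["contact_force"]).round(1),"w",o["gripper_width"].round(2),"q7",o["q"][6].round(2))
                                                                                                                        ^^^^^^^^^^^^^^^^^^^^^^^^
AttributeError: 'float' object has no attribute 'round'
```

```bash
sed -i 's/o\["gripper_width"\].round(2)/o["gripper_width"]/' h.py
python3 -c "from h import *; need(-.165,0,.16)"
```

```text
t 0.6 rail [-0.2405 -0.3697  0.3038] F [ 0.5 -1.1  0.9] w 0.14629102685862155 q7 0.25
off [0.3124 0.0436 0.1446] ang [ 0.001 -0.003 -0.926]
```

Request:
drive_tool(deltas=[{"gripper": 255, "offset": [0.235, 0.033, 0.05], "angular": [0, 0, -0.926]}, {"gripper": 255, "offset": [0.235, 0.033, 0.05], "angular": [0, 0, -0.926]}, {"gripper": 255, "offset": [0.235, 0.033, 0.05], "angular": [0, 0, -0.926]}, {"gripper": 255, "offset": [0.235, 0.033, 0.05], "angular": [0, 0, -0.926]}, {"gripper": 255, "offset": [0.235, 0.033, 0.05], "angular": [0, 0, -0.926]}])

```text
t: 1.1
eef_pos: [0.4898, -0.2758, 0.2533]
tool_rot: [-0.0, 0.624, 0.781, 0.0]
contact_force: [0.6, 0.3, 0.2]
gripper_width: -0.003
grasp_force: 0.0
```

```bash
python3 -c "from h import *; need(-.165,0,.16)"
```

```text
t 1.1 rail [-0.061  -0.2204  0.2533] F [0.6 0.2 0.2] w -0.002583493873482207 q7 0.45
off [0.0557 0.0607 0.0933] ang [ 0.    -0.001 -0.008]
```

Request:
drive_tool(deltas=[{"gripper": 255, "offset": [0.055, 0.061, 0.04], "angular": [0, 0, -0.008]}, {"gripper": 255, "offset": [0.055, 0.061, 0.09], "angular": [0, 0, -0.008]}, {"gripper": 255, "offset": [0.055, 0.061, 0.09], "angular": [0, 0, -0.008]}, {"gripper": 255, "offset": [0.055, 0.061, 0.09], "angular": [0, 0, -0.008]}, {"gripper": 255, "offset": [0.055, 0.061, 0.09], "angular": [0, 0, -0.008]}])

```text
t: 1.6
eef_pos: [0.5363, -0.212, 0.164]
tool_rot: [-0.0, 0.624, 0.781, -0.0]
contact_force: [0.2, -0.6, 0.6]
gripper_width: 0.001
grasp_force: 0.0
```

```bash
python3 -c "
from h import *; need(-.145,0,.105)
cv2.imwrite('pics/w1.png',optics.read_camera('wrist'));cv2.imwrite('pics/t1.png',cv2.resize(optics.read_camera('top')[140:290,175:395],None,fx=3.6,fy=3.6))"
```

```text
t 1.6 rail [-0.0013 -0.1688  0.164 ] F [ 0.  -0.6  0.6] w 0.0010295724669236905 q7 0.25
off [0.0238 0.0012 0.059 ] ang [-0.001 -0.    -0.009]
```

View pics/w1.png

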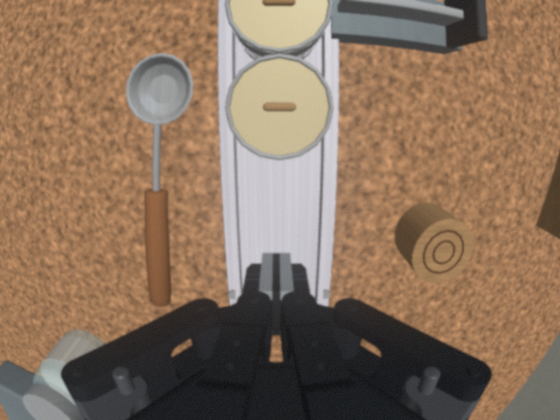

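The wrist view shows the shut fingertips at (277,265), centred in the lane (guides near x=237 and 322). Tin4 is ahead at (279,106). I'll descend behind it.

Request:
drive_tool(deltas=[{"gripper": 255, "offset": [0.0, 0.001, 0.03], "angular": [0, 0, -0.008]}, {"gripper": 255, "offset": [0.0, 0.001, 0.055], "angular": [0, 0, -0.008]}, {"gripper": 255, "offset": [0.01, 0.001, 0.06], "angular": [0, 0, -0.008]}, {"gripper": 255, "offset": [0.02, 0.001, 0.06], "angular": [0, 0, -0.008]}, {"gripper": 255, "offset": [0.025, 0.001, 0.06], "angular": [0, 0, -0.008]}])

```text
t: 2.2
eef_pos: [0.5326, -0.1857, 0.1055]
tool_rot: [0.001, 0.622, 0.783, 0.001]
contact_force: [0.9, -0.8, 0.9]
gripper_width: -0.004
grasp_force: 0.0
```

Request:
drive_tool(deltas=[{"gripper": 255, "offset": [0.004, 0, 0], "angular": [0, 0, 0]}, {"gripper": 255, "offset": [0.008, 0, 0], "angular": [0, 0, 0]}, {"gripper": 255, "offset": [0.012, 0, 0], "angular": [0, 0, 0]}, {"gripper": 255, "offset": [0.016, 0, 0], "angular": [0, 0, 0]}, {"gripper": 255, "offset": [0.02, 0, 0], "angular": [0, 0, 0]}])

```text
t: 2.7
eef_pos: [0.5279, -0.1684, 0.1043]
tool_rot: [0.001, 0.622, 0.783, -0.0]
contact_force: [1.4, -4.4, 1.1]
gripper_width: -0.004
grasp_force: 2.0
```

```bash
python3 -c "from h import *; need(-.027,0,.105)"
```

```text
t 2.7 rail [ 0.0005 -0.1245  0.1043] F [ 0.3 -4.6  1.1] w -0.004390085988840365 q7 0.13
off [ 0.0975 -0.0007 -0.0008] ang [ 0.001  0.002 -0.002]
```

In contact at 4.6 N, so I'll push steadily.

Request:
drive_tool(deltas=[{"gripper": 255, "offset": [0.004, 0, 0], "angular": [0, 0, 0]}, {"gripper": 255, "offset": [0.009, 0, 0], "angular": [0, 0, 0]}, {"gripper": 255, "offset": [0.014, 0, 0], "angular": [0, 0, 0]}, {"gripper": 255, "offset": [0.019, 0, 0], "angular": [0, 0, 0]}, {"gripper": 255, "offset": [0.024, 0, 0], "angular": [0, 0, 0]}])

```text
t: 3.2
eef_pos: [0.5221, -0.1438, 0.104]
tool_rot: [0.0, 0.622, 0.783, 0.0]
contact_force: [1.4, -5.0, 4.2]
gripper_width: 0.001
grasp_force: 2.4
```

Request:
drive_tool(deltas=[{"gripper": 255, "offset": [0.005, 0, 0], "angular": [0, 0, 0]}, {"gripper": 255, "offset": [0.01, 0, 0], "angular": [0, 0, 0]}, {"gripper": 255, "offset": [0.015, 0, 0], "angular": [0, 0, 0]}, {"gripper": 255, "offset": [0.02, 0, 0], "angular": [0, 0, 0]}, {"gripper": 255, "offset": [0.025, 0, 0], "angular": [0, 0, 0]}])

```text
t: 3.7
eef_pos: [0.5163, -0.1194, 0.1039]
tool_rot: [0.0, 0.622, 0.783, -0.0]
contact_force: [0.1, -4.9, 3.5]
gripper_width: 0.004
grasp_force: 2.6
```

Request:
drive_tool(deltas=[{"gripper": 255, "offset": [0.005, 0, 0], "angular": [0, 0, 0]}, {"gripper": 255, "offset": [0.01, 0, 0], "angular": [0, 0, 0]}, {"gripper": 255, "offset": [0.015, 0, 0], "angular": [0, 0, 0]}, {"gripper": 255, "offset": [0.02, 0, 0], "angular": [0, 0, 0]}, {"gripper": 255, "offset": [0.025, 0, 0], "angular": [0, 0, 0]}])

```text
t: 4.2
eef_pos: [0.5106, -0.095, 0.1039]
tool_rot: [-0.0, 0.622, 0.783, -0.0]
contact_force: [2.1, -3.7, 3.1]
gripper_width: 0.001
grasp_force: 2.5
```

```bash
python3 -c "
from h import *; need(-.027,0,.105)
cv2.imwrite('pics/t2.png',cv2.resize(optics.read_camera('top')[140:290,175:395],None,fx=3.6,fy=3.6))"
```

```text
t 4.2 rail [ 0.0003 -0.0491  0.1039] F [ 1.2 -4.1  3.1] w 0.000930610053717406 q7 -0.01
off [ 0.0221 -0.0003 -0.0011] ang [-0.     0.    -0.001]
```

View pics/t2.png

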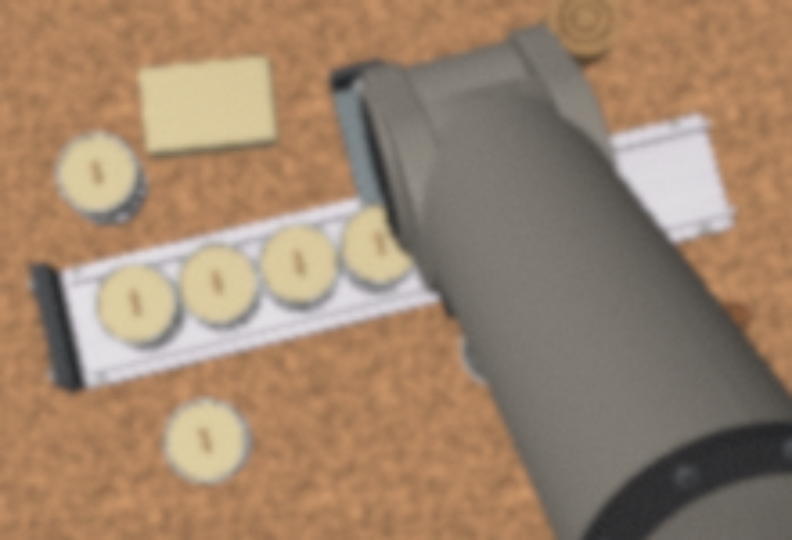

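The row is still together (tin1 at crop (138,304), tin4 at (378,245)), with about 20–25 mm left. I'll go slower toward the stop.

Request:
drive_tool(deltas=[{"gripper": 255, "offset": [0.004, 0, 0], "angular": [0, 0, 0]}, {"gripper": 255, "offset": [0.008, 0, 0], "angular": [0, 0, 0]}, {"gripper": 255, "offset": [0.012, 0, 0], "angular": [0, 0, 0]}, {"gripper": 255, "offset": [0.015, 0, 0], "angular": [0, 0, 0]}, {"gripper": 255, "offset": [0.017, 0, 0], "angular": [0, 0, 0]}])

```text
t: 4.75
eef_pos: [0.5067, -0.0784, 0.1038]
tool_rot: [-0.0, 0.622, 0.783, -0.0]
contact_force: [0.4, -5.0, 2.6]
gripper_width: 0.002
grasp_force: 2.2
```

Request:
drive_tool(deltas=[{"gripper": 255, "offset": [0.001, 0, 0], "angular": [0, 0, 0]}, {"gripper": 255, "offset": [0.002, 0, 0], "angular": [0, 0, 0]}, {"gripper": 255, "offset": [0.003, 0, 0], "angular": [0, 0, 0]}, {"gripper": 255, "offset": [0.004, 0, 0], "angular": [0, 0, 0]}, {"gripper": 255, "offset": [0.004, 0, 0], "angular": [0, 0, 0]}])

```text
t: 5.25
eef_pos: [0.5059, -0.0747, 0.1038]
tool_rot: [-0.0, 0.622, 0.783, -0.0]
contact_force: [2.0, -2.9, 1.1]
gripper_width: -0.002
grasp_force: 1.6
```

```bash
python3 -c "
from h import *; need(-.027,0,.105)"
```

```text
t 5.25 rail [ 0.0003 -0.0282  0.1038] F [ 1.3 -3.3  1.1] w -0.0015368499202629336 q7 -0.05
off [ 0.0012 -0.0003 -0.0012] ang [-0.    -0.    -0.001]
```

Not at the stop yet, as the force is still low. I'll creep on.

Request:
drive_tool(deltas=[{"gripper": 255, "offset": [0.001, 0, 0], "angular": [0, 0, 0]}, {"gripper": 255, "offset": [0.002, 0, 0], "angular": [0, 0, 0]}, {"gripper": 255, "offset": [0.003, 0, 0], "angular": [0, 0, 0]}, {"gripper": 255, "offset": [0.003, 0, 0], "angular": [0, 0, 0]}])

```text
t: 5.65
eef_pos: [0.5054, -0.0729, 0.1039]
tool_rot: [0.0, 0.622, 0.783, -0.0]
contact_force: [0.6, -6.1, 0.2]
gripper_width: -0.0
grasp_force: 3.3
```

Request:
drive_tool(deltas=[{"gripper": 255, "offset": [0.001, 0, 0], "angular": [0, 0, 0]}, {"gripper": 255, "offset": [0.002, 0, 0], "angular": [0, 0, 0]}, {"gripper": 255, "offset": [0.002, 0, 0], "angular": [0, 0, 0]}])

```text
t: 5.95
eef_pos: [0.5053, -0.0727, 0.104]
tool_rot: [0.001, 0.623, 0.782, -0.001]
contact_force: [2.6, -10.9, 0.7]
gripper_width: -0.003
grasp_force: 5.7
```

```bash
python3 -c "
from h import *; need(-.06,0,.105)
cv2.imwrite('pics/t3.png',cv2.resize(optics.read_camera('top')[140:290,175:395],None,fx=3.6,fy=3.6))"
```

```text
t 5.95 rail [ 1.00e-04 -2.61e-02  1.04e-01] F [  0.1 -11.2   0.7] w -0.0029522681458876987 q7 -0.06
off [-0.0339 -0.     -0.0009] ang [-0.     0.004 -0.004]
```

View pics/t3.png

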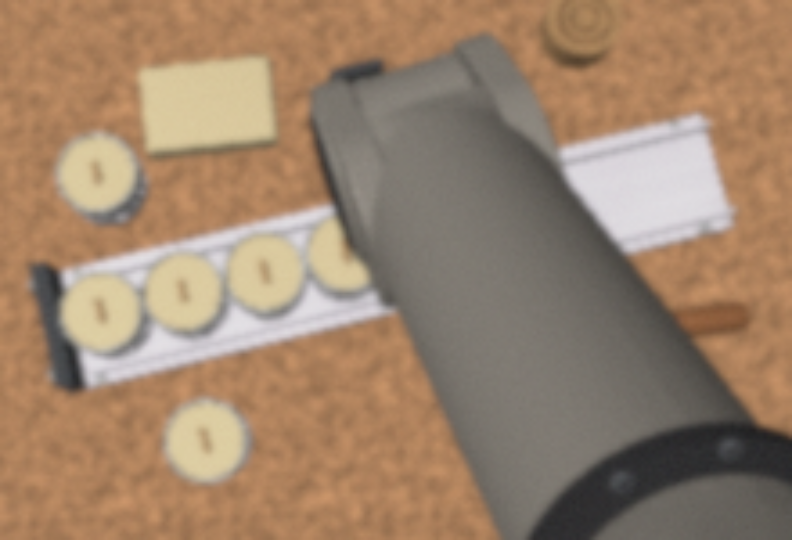

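The front tin at crop (100,313) is against the stop, the four are in contact, and the force rose to 11 N with no motion. I'll back off, rise, and swing round to the gate tab.

Request:
drive_tool(deltas=[{"gripper": 255, "offset": [-0.015, 0, 0], "angular": [0, 0, 0]}, {"gripper": 255, "offset": [-0.035, 0, 0], "angular": [0, 0, 0]}, {"gripper": 255, "offset": [-0.035, 0, -0.04], "angular": [0, 0, 0]}, {"gripper": 255, "offset": [-0.035, 0, -0.08], "angular": [0, 0, 0]}, {"gripper": 255, "offset": [-0.035, 0, -0.12], "angular": [0, 0, 0]}])

```text
t: 6.5
eef_pos: [0.5121, -0.1028, 0.2246]
tool_rot: [-0.001, 0.622, 0.783, 0.0]
contact_force: [1.5, -0.7, -0.1]
gripper_width: 0.001
grasp_force: 0.0
```

Request:
drive_tool(deltas=[{"gripper": 255, "offset": [0.034, 0.17, 0], "angular": [0, 0, -0.95]}, {"gripper": 255, "offset": [0.034, 0.17, 0], "angular": [0, 0, -0.95]}, {"gripper": 255, "offset": [0.034, 0.17, 0], "angular": [0, 0, -0.95]}, {"gripper": 255, "offset": [0.034, 0.17, 0], "angular": [0, 0, -0.95]}, {"gripper": 255, "offset": [0.034, 0.17, 0], "angular": [0, 0, -0.95]}])

```text
t: 7.0
eef_pos: [0.6728, -0.0279, 0.2233]
tool_rot: [-0.0, 0.289, 0.957, 0.002]
contact_force: [0.1, 0.4, -0.5]
gripper_width: -0.001
grasp_force: 0.0
```

```bash
python3 -c "
from h import *; need(-.026,.165,.2,'x')"
```

```text
t 7.0 rail [ 0.1734 -0.0205  0.2233] F [ 0.2  0.4 -0.5] w -0.0006434158923133863 q7 0.64
off [ 0.0018 -0.01    0.0233] ang [ 0.006 -0.    -1.038]
```

Request:
drive_tool(deltas=[{"gripper": 255, "offset": [0.002, -0.01, 0.02], "angular": [0, 0, -0.95]}, {"gripper": 255, "offset": [0.002, -0.01, 0.02], "angular": [0, 0, -0.95]}, {"gripper": 255, "offset": [0.002, -0.01, 0.02], "angular": [0, 0, -0.95]}, {"gripper": 255, "offset": [0.002, -0.01, 0.02], "angular": [0, 0, -0.95]}, {"gripper": 255, "offset": [0.002, -0.01, 0.02], "angular": [0, 0, -0.95]}])

```text
t: 7.5
eef_pos: [0.6628, -0.0382, 0.2034]
tool_rot: [-0.001, -0.079, 0.997, 0.001]
contact_force: [0.8, 0.5, 0.6]
gripper_width: 0.001
grasp_force: 0.0
```

```bash
python3 -c "
from h import *; need(-.026,.158,.116,'x')
cv2.imwrite('pics/w4.png',optics.read_camera('wrist'))"
```

```text
t 7.5 rail [ 0.1614 -0.0283  0.2034] F [0.9 0.3 0.6] w 0.0006049914751593667 q7 1.29
off [0.0034 0.0019 0.0874] ang [ 0.003 -0.001 -0.091]
```

View pics/w4.png

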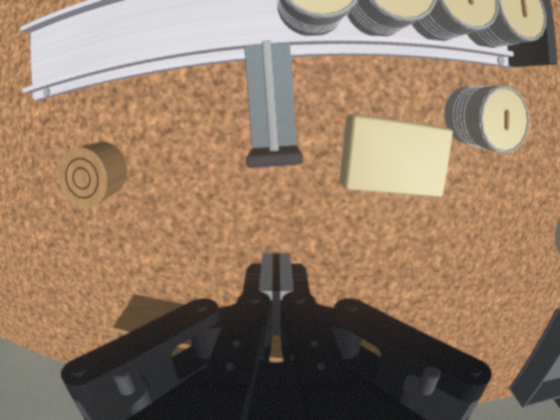

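The wrist view shows the tab at (274,157) straight ahead of the fingertips (276,265), with the wax block and roll well clear. I'll descend and push.

Request:
drive_tool(deltas=[{"gripper": 255, "offset": [0.003, 0.002, 0.045], "angular": [0, 0, -0.09]}, {"gripper": 255, "offset": [0.003, 0.002, 0.087], "angular": [0, 0, -0.09]}, {"gripper": 255, "offset": [0.003, 0.002, 0.087], "angular": [0, 0, -0.09]}, {"gripper": 255, "offset": [0.01, 0.002, 0.087], "angular": [0, 0, -0.09]}, {"gripper": 255, "offset": [0.017, 0.002, 0.087], "angular": [0, 0, -0.09]}])

```text
t: 8.05
eef_pos: [0.6471, -0.0394, 0.1192]
tool_rot: [0.002, -0.11, 0.994, 0.0]
contact_force: [0.4, 0.5, 1.3]
gripper_width: 0.007
grasp_force: 0.0
```

Request:
drive_tool(deltas=[{"gripper": 255, "offset": [0.005, 0, 0], "angular": [0, 0, 0]}, {"gripper": 255, "offset": [0.01, 0, 0], "angular": [0, 0, 0]}, {"gripper": 255, "offset": [0.015, 0, 0], "angular": [0, 0, 0]}, {"gripper": 255, "offset": [0.02, 0, 0], "angular": [0, 0, 0]}, {"gripper": 255, "offset": [0.025, 0, 0], "angular": [0, 0, 0]}])

```text
t: 8.55
eef_pos: [0.6226, -0.0459, 0.1178]
tool_rot: [0.001, -0.11, 0.994, -0.0]
contact_force: [2.7, -0.3, 2.2]
gripper_width: 0.0
grasp_force: 1.4
```

```bash
python3 -c "
from h import *; need(-.026,.064,.116,'x')"
```

```text
t 8.55 rail [ 0.1205 -0.0266  0.1178] F [ 2.6 -0.9  2.2] w 0.0002809997162222495 q7 1.27
off [0.0565 0.0001 0.0017] ang [-0.001  0.003 -0.011]
```

Request:
drive_tool(deltas=[{"gripper": 255, "offset": [0.005, 0, 0], "angular": [0, 0, 0]}, {"gripper": 255, "offset": [0.01, 0, 0], "angular": [0, 0, 0]}, {"gripper": 255, "offset": [0.015, 0, 0], "angular": [0, 0, 0]}, {"gripper": 255, "offset": [0.02, 0, 0], "angular": [0, 0, 0]}, {"gripper": 255, "offset": [0.025, 0, 0], "angular": [0, 0, 0]}])

```text
t: 9.05
eef_pos: [0.5972, -0.0514, 0.1168]
tool_rot: [-0.0, -0.11, 0.994, -0.0]
contact_force: [2.7, -0.1, 1.4]
gripper_width: -0.001
grasp_force: 1.3
```

Request:
drive_tool(deltas=[{"gripper": 255, "offset": [0.005, 0, 0], "angular": [0, 0, 0]}, {"gripper": 255, "offset": [0.01, 0, 0], "angular": [0, 0, 0]}, {"gripper": 255, "offset": [0.015, 0, 0], "angular": [0, 0, 0]}, {"gripper": 255, "offset": [0.02, 0, 0], "angular": [0, 0, 0]}, {"gripper": 255, "offset": [0.025, 0, 0], "angular": [0, 0, 0]}])

```text
t: 9.55
eef_pos: [0.5727, -0.057, 0.1169]
tool_rot: [-0.0, -0.11, 0.994, -0.0]
contact_force: [3.6, -0.2, 0.8]
gripper_width: -0.0
grasp_force: 1.3
```

Request:
drive_tool(deltas=[{"gripper": 255, "offset": [0.002, 0, 0], "angular": [0, 0, 0]}, {"gripper": 255, "offset": [0.004, 0, 0], "angular": [0, 0, 0]}, {"gripper": 255, "offset": [0.006, 0, 0], "angular": [0, 0, 0]}, {"gripper": 255, "offset": [0.006, 0, 0], "angular": [0, 0, 0]}])

```text
t: 9.95
eef_pos: [0.5682, -0.0579, 0.117]
tool_rot: [0.001, -0.11, 0.994, 0.0]
contact_force: [6.2, -0.4, -2.7]
gripper_width: 0.002
grasp_force: 2.9
```

```bash
python3 -c "
from h import *; need(-.026,.064,.116,'x')"
```

```text
t 9.95 rail [ 0.0648 -0.026   0.117 ] F [ 5.9 -1.8 -2.7] w 0.001945845404143804 q7 1.27
off [ 0.0008 -0.0001  0.001 ] ang [ 0.     0.003 -0.011]
```

Force is rising at about x=0.064, where the gate should be closed. One last nudge to make sure, then I'll retreat.

Request:
drive_tool(deltas=[{"gripper": 255, "offset": [0.001, 0, 0], "angular": [0, 0, 0]}, {"gripper": 255, "offset": [0.002, 0, 0], "angular": [0, 0, 0]}, {"gripper": 255, "offset": [0.002, 0, 0], "angular": [0, 0, 0]}, {"gripper": 255, "offset": [0.002, 0, 0], "angular": [0, 0, 0]}])

```text
t: 10.35
eef_pos: [0.5679, -0.0579, 0.1173]
tool_rot: [0.003, -0.11, 0.994, 0.001]
contact_force: [12.5, 0.5, -7.1]
gripper_width: -0.001
grasp_force: 5.5
```

Request:
drive_tool(deltas=[{"gripper": 255, "offset": [-0.02, 0, 0], "angular": [0, 0, 0]}, {"gripper": 255, "offset": [-0.06, 0, 0], "angular": [0, 0, 0]}, {"gripper": 255, "offset": [-0.1, 0, -0.02], "angular": [0, 0, 0]}, {"gripper": 255, "offset": [-0.12, 0, -0.06], "angular": [0, 0, 0]}, {"gripper": 255, "offset": [-0.12, 0, -0.1], "angular": [0, 0, 0]}])

```text
t: 10.85
eef_pos: [0.6833, -0.0304, 0.2168]
tool_rot: [-0.001, -0.111, 0.994, 0.001]
contact_force: [0.6, 0.4, 1.0]
gripper_width: 0.003
grasp_force: 0.0
```

```bash
python3 -c "
from h import *
cv2.imwrite('pics/w5.png',optics.read_camera('wrist')); cv2.imwrite('pics/t5.png',cv2.resize(optics.read_camera('top')[140:290,175:395],None,fx=3.6,fy=3.6))"
```

```text
(no output)
```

View pics/w5.png

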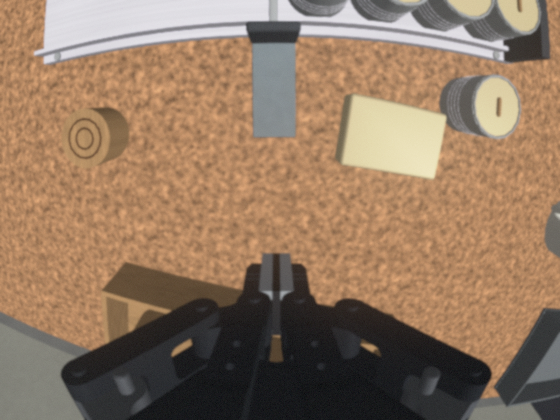

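View pics/t5.png

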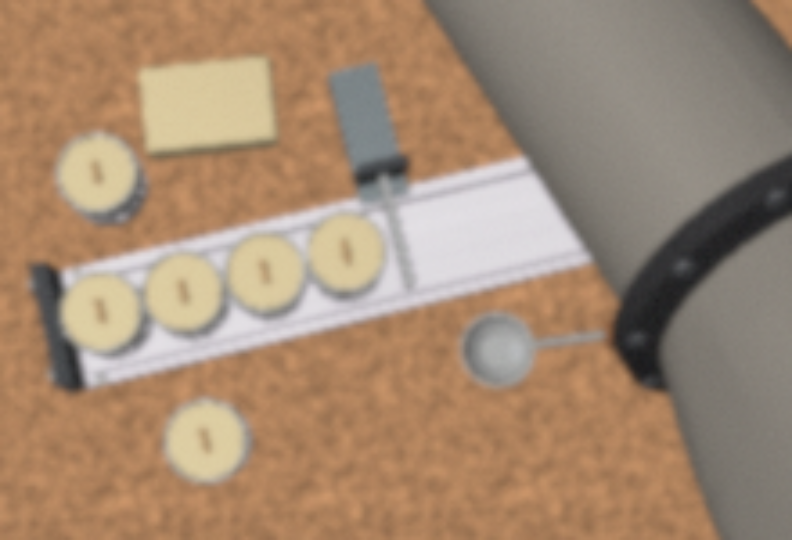

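The top view shows the row at (100,313) to (346,254), closed up against the stop. The gate blade runs right across at (408,288) with a small gap behind tin4, and the bystanders haven't moved. Handing in.

```bash
python3 -c "
from station import bot
print(bot.hand_in())"
```

```text
the job is handed in; nothing more can be done
None
```

I handed the job in at about 11 s of the 54 s allowed: the last camera views showed the four tins closed up against the end stop, the gate fully across behind tin4, and no bystander visibly moved. The hand-in returned no verdict.

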